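File the coupling-nut reorder tag under the clip

ROBOT

A 6-joint arm with a two-finger parallel gripper is mounted at the origin on the work surface. World frame = base frame: x ahead of the robot, y to its left, z up, the work surface at z = 0. Lengths are in m, angles in rad, forces in N, time in s.
With the tool pointing down it reaches from about 0.35 to 0.725 m from the base axis. Payload 6 kg.
Tool frame: the origin (TCP) lies on the centre line of the jaws, within the pads' length; the fingertips stand 25 mm ahead of it and the grasp point (between the pads) lies 6 mm ahead of it; z points along the fingers, y is the line along which they close (so a half turn about z gives the same grasp; the last joint's range is limited). The gripper opens to 85 mm and grips with 20 to 120 N. Pads are 22 mm wide; open, the fingers measure 114 mm over their backs; the gripper's body (76 mm by 85 mm) begins 54 mm behind the grasp point. The pads swing forward as they close: fully open they stand 13 mm farther back than shut.
Start: joints at [1.548, 0.04, 0.085, 0, -1.615, -0.334], TCP at [0.21, 0.562, 0.256] pointing down, gripper open.
Joint ranges: [-2.56, 2.56], [-1.29, 2.01], [-1.08, 1.49], [-3.29, 1.98], [-2.81, -0.18], [-2.99, 2.99]. Speed limits (rad/s): [2.57, 2.57, 3.01, 3.14, 3.14, 3.14].

INTERFACE

Orientations are given as a unit quaternion [x, y, z, w].
In Python, from bench import get_state, vision, bot gives the robot as it stands.
- The arm moves only by the tool play_rows, never from a script. Its argument "deltas" is a list of rows, each a list of 7 numbers: the shift along the tool's x, y, z in units of 0.5 m (1.0 is 0.5 m), then the turn, a rotation vector about the tool's x, y, z in units of 60 degrees (1.0 is 60 degrees), then the finger opening in mm, from 0 to 85.4. A call has 1 to 8 rows; each row shifts and turns the commanded pose from where the row before left it, along the tool's axes as they then stand; what a row does not reach is not made up. A row lasts 1/10 s, in which the tool goes at most 50 mm and 8.59 degrees, less where a joint would pass 70% of its speed; a pose out of reach is approached as far as the arm can. A call with a number of a shift or a turn outside -1 to 1 is refused whole. A call with a gripper value outside its range is refused whole. The fingers move at their own pace and stop on an object; "newtons" is the grip in N (left out, the last holds). Time passes only in rows, so rows that do not move let the fingers close. It gives the time, the measured TCP pose, the force, the opening and the grip force at its end, in the units of the state.
- get_state(): the state, without advancing time (a new reading comes with each control period).
- vision.read_camera(name): name is "scene" or "top" or "wrist"; returns (picture, depth): 384x512x3 uint8, red, green, blue; 384x512 float32, m along the optical axis (not along the pixel's ray), 0 where there is no reading.
- vision.camera_params(name): a dict with "intrinsics" (3x3 intrinsics, pixels), "k1" (the pictures are not rectified: a ray, as slopes to the right and down, at radius r is drawn at 1 + k1 r^2 times it, then the intrinsics apply), "pose" (4x4, takes a point from camera to world coordinates). Camera axes: x right, y down, z forward; pixel columns grow to the right and rows downward; lengths in m; the calibration is good to about 2 mm. A picture is of the moment at which its call begins: read the wrist's pose just before it. camera_params takes no time and is no camera call; for the wrist camera it gives the pose at the moment of the call.
- bot.finish_job(): hands the job in; it is judged then, once.
The state is a dict: "time_s": time; "q": joint angles; "joint_velocities": joint speeds; "joint_torque": joint torques, N m; "position": TCP position; "tool_rot": TCP orientation; "force": force on the tool from outside, world axes, zero at the start; "moment": the same for the moment, N m; "opening": finger opening in m; "finger_force": force on a finger pad.
Only numpy, scipy, OpenCV 4.12 (cv2) and the standard library are available. Lean on these libraries where they do the work, as an engineer would, in place of code of your own. Each camera call takes 0.05 s, during which the arm holds its last target. There are 200 camera calls.

TASK

We are out of coupling nuts: take the stiff white tag that carries the tall hexagonal nut, lay it on the plywood reorder board and slide its bare end under the sprung steel clip, letting the edge lift the clip, until it meets the stop. Leave the tag lying flat on the board, centred under the clip and straight with the board, and do not disturb the other tag with the flat washer.

Things in the scene. Friction and masses are not known exactly. Their poses are not given: they have to be found in the camera images.
- hex_nut (a point): Centre of an upright steel hex nut, 30 mm across flats, 48 mm high, fixed on the loose tag to be filed: its grip. The tag is a stiff white plate 140 x 70 x 5 mm, about 0.2 kg. This point is on its centre line, 29 mm above its underside (24 above the plate's top), 115 mm from the bare front end, 25 from the rear. x points to the front end, z up; two flats face +y and -y: grip across y.
- clip_stop (a point): On the plywood board's centre line and top face, at the stop (a bar 7 mm high) under the clip. The board is fixed to the bench, 240 x 130 x 12 mm, its top 12 mm above the bench; x points along it, the way a tag is slid in, z up. It reaches from 190 mm before this point (-x) to 50 beyond. A tag fully home has its front end here, its nut 115 mm before it.
- clip (a joint): Sprung steel flap, 64 mm wide, rad: 0 shut, about 0.09 with a tag under it, at most 0.6. Hinged 15 mm beyond clip_stop, 8 above the board, it reaches to -x: its lip, 1 to 2 mm over the board, is 30 mm before clip_stop, then it turns up as a lead-in ending 50 mm before it, 12 above the board. Top of clip: 18 above the board. The lip presses with 3 N; a level push of 3 to 10 N slides a tag in.
- washer (a point): Centre of the flat steel washer (48 mm across, 6 thick) fixed on the other loose tag, a plate of the same size; 8 mm above its underside, 40 mm from its rear end. x points to its bare end, z up. Must stay where it is.
There are look-alikes about, which are no part of the job. What is shaped like the part that bears hex_nut but green or pink is not meant.

How it is judged:
By the outcome, as a careful person would: the job done as asked, in the order asked, and still so for the second after the job is handed in, with the robot touching nothing.
It also fails if it takes over 38 s, if anything falls off the work surface, if the arm or the gripper's body presses on something with over 40 N, if the wrist force passes 120 N, or if a joint passes its speed limit or range.

## Working session

There is one attempt and no reset: what is moved stays moved. The work goes in short steps, Python scripts to look and compute and a tool call to move; the robot and the scene stay as the last step left them, time stands still between calls to the robot, and variables do not carry over. Pictures are saved under pics/ and viewed, at most 10 in all, crops included, and the job is handed in when it is done.

Besides the shell and the picture viewer there is one more tool, called after "Call:" by a JSON object that holds its "op" and its "data", one argument or row to a line. play_rows: Moves the arm, as the interface text tells. Its arguments: {"type":"object","properties":{"deltas":{"type":"array"},"newtons":{"type":"number"}},"required":["deltas"]}

```bash
mkdir -p pics
cat > h.py <<'E'
import numpy as np, cv2
from bench import get_state, vision, bot
def snap(n):
    P=vision.camera_params(n); im,d=vision.read_camera(n); return im,d,P
def rays(P,uv):
    K=np.array(P["intrinsics"]);k1=P["k1"]
    uv=np.asarray(uv,float).reshape(-1,1,2)
    s=cv2.undistortPoints(uv,K,np.array([k1,0,0,0,0.]) ).reshape(-1,2)
    T=np.array(P["pose"]); d=np.c_[s,np.ones(len(s))]@T[:3,:3].T
    return T[:3,3],d
def onplane(P,uv,z):
    o,d=rays(P,uv); return o+d*((z-o[2])/d[:,2])[:,None]
def save(im,f): cv2.imwrite(f,im[:,:,::-1])
E
python3 - <<'E'
from h import *
for n in("top","scene"):
    im,d,P=snap(n); save(im,f"pics/{n}0.png"); np.savez(f"{n}0.npz",im=im,d=d,K=P["intrinsics"],k1=P["k1"],pose=P["pose"]); print(n,np.array(P["pose"]).round(3).tolist(),P["k1"])
s=get_state();print(s)
E
```

```text
top [[-0.013, -0.981, 0.196, 0.317], [-1.0, 0.013, -0.0, -0.092], [-0.003, -0.196, -0.981, 1.071], [0.0, 0.0, 0.0, 1.0]] -0.18163184074987282
scene [[-0.285, 0.54, -0.792, 1.386], [0.959, 0.171, -0.228, 0.143], [0.012, -0.824, -0.567, 0.67], [0.0, 0.0, 0.0, 1.0]] 0.06365218080746021
{'time_s': 0.1, 'q': array([ 1.54769063e+00,  4.07380315e-02,  8.39012827e-02, -3.94689147e-04,
       -1.61550763e+00, -3.33692510e-01]), 'joint_velocities': array([ 0.00040192, -0.00131275,  0.0030409 ,  0.00121573, -0.00059516,
        0.00026065]), 'joint_torque': array([-6.62297913e-03, -3.69342721e+01,  3.48279655e+01,  6.95181683e+00,
       -4.51799424e-03,  2.43754286e-06]), 'position': array([0.20941301, 0.56199006, 0.25538396]), 'tool_rot': array([ 9.84130264e-01, -1.77445724e-01, -7.50632711e-05,  7.95203703e-04]), 'force': array([ 0.13742568, -0.27156515,  0.73472239]), 'moment': array([4.82914818e-02, 2.86478836e-02, 1.37372563e-05]), 'finger_force': 0.0, 'opening': 0.08550381986866117}
```

View pics/top0.png

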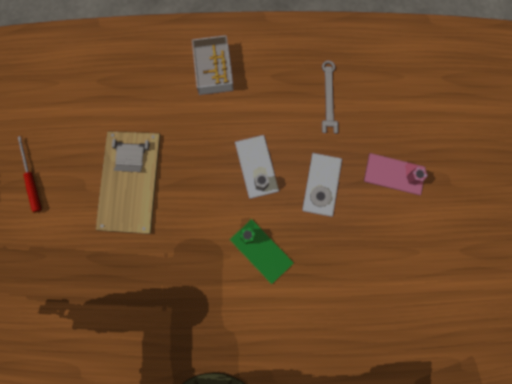

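View pics/scene0.png

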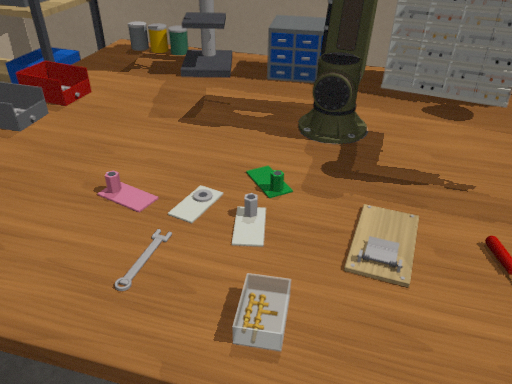

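The top view shows the board around (128,183) with the clip at (130,157). The nut tag is at (257,167), its nut at (262,182) and its bare end pointing up. The washer tag is at (322,185). Next I'll measure the nut tag and board.

```bash
cat >> h.py <<'E'
def rect(P,mask,z,box=None):
    m=mask.astype(np.uint8)
    if box: k=np.zeros_like(m);x0,y0,x1,y1=box;k[y0:y1,x0:x1]=1;m=m*k
    m=cv2.morphologyEx(m,cv2.MORPH_OPEN,np.ones((3,3)))
    c=max(cv2.findContours(m,0,2)[0],key=cv2.contourArea).reshape(-1,2)
    w=onplane(P,c,z)[:,:2]
    (cx,cy),(a,b),t=cv2.minAreaRect((w*1000).astype(np.float32))
    if a<b: a,b,t=b,a,t+90
    return np.array([cx,cy])/1000,(a,b),(t+90)%180-90,c
E
python3 - <<'E'
from h import *
Z=np.load("top0.npz");im=Z["im"];d=Z["d"];P=dict(intrinsics=Z["K"],k1=float(Z["k1"]),pose=Z["pose"])
hsv=cv2.cvtColor(im,cv2.COLOR_RGB2HSV)
for p in [(250,155),(262,182),(130,200),(130,157),(150,290),(200,150)]: print(p,hsv[p[1],p[0]],im[p[1],p[0]],d[p[1],p[0]])
white=(hsv[...,1]<70)&(hsv[...,2]>120)
print("tag",rect(P,white,.005,(228,128,285,205))[:3])
print("washtag",rect(P,white,.005,(295,145,350,225))[:3])
br=(hsv[...,2]>140)
r=rect(P,br,.012,(85,120,172,245));print("board",r[:3])
o=cv2.resize(im[110:250,85:360],None,fx=2.9,fy=2.9,interpolation=2)
m=cv2.resize(((white|br)[110:250,85:360]*255).astype(np.uint8),None,fx=1.45,fy=1.45)
cv2.imwrite("pics/crop.png",np.vstack([o[:,:,::-1],np.pad(np.repeat(m[:,:,None],3,2),((0,0),(0,o.shape[1]-m.shape[1]),(0,0)))])[:600])
print("nut top",onplane(P,[(262,181)],.053))
E
```

```text
(250, 155) [110   5 151] [148 149 151] 1.1036931
(262, 182) [165   8  66] [66 64 65] 1.0380214
(130, 200) [ 19 116 141] [141 117  77] 1.0761359
(130, 157) [ 17  14 128] [128 125 121] 1.0859668
(150, 290) [ 13 181  62] [62 37 18] 1.0508133
(200, 150) [ 14 174 114] [114  72  36] 1.1119857
tag (array([ 0.58071509, -0.1054304 ]), (141.97406005859375, 71.03292083740234), 13.155610084533691)
washtag (array([ 0.53573132, -0.258336  ]), (142.4267120361328, 70.97118377685547), -11.567451477050781)
board (array([0.52482373, 0.16336453]), (191.42160034179688, 50.98866653442383), -3.8438491821289062)
nut top [[ 0.53381925 -0.11756571  0.053     ]]
```

View pics/crop.png

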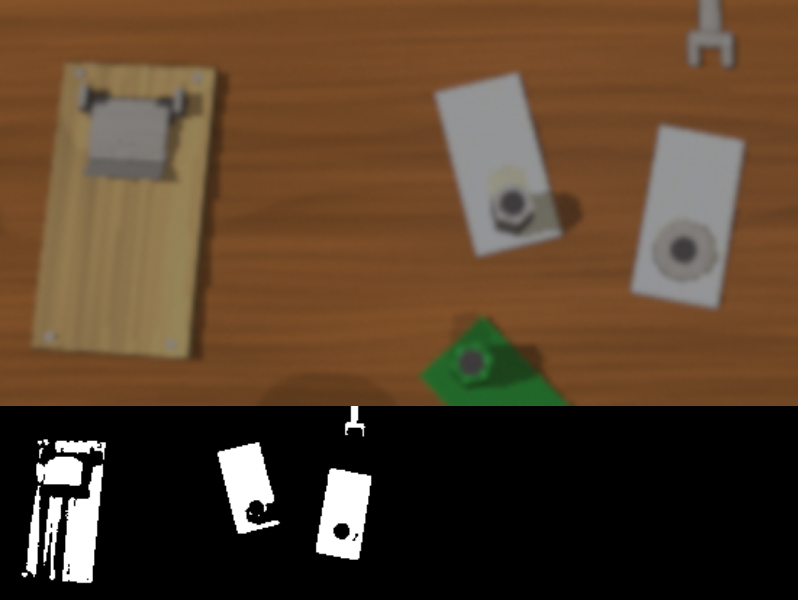

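The crop shows the board with its clip at the far end (+x) and the entry facing the robot. The nut tag is rotated about 13° and the tag mask is good. The board mask needs a saturation threshold instead.

Run:
```python
from h import *
Z=np.load("top0.npz");im=Z["im"];P=dict(intrinsics=Z["K"],k1=float(Z["k1"]),pose=Z["pose"])
hsv=cv2.cvtColor(im,cv2.COLOR_RGB2HSV)
m=(hsv[...,1]<150)&(hsv[...,2]>80)
m=cv2.morphologyEx(m.astype(np.uint8),cv2.MORPH_CLOSE,np.ones((9,9)))
c,s,t,_=rect(P,m,.012,(85,120,172,245));print("board",c,s,t)
u=np.array([np.cos(np.radians(t)),np.sin(np.radians(t))])
stop=c+.07*u; n=stop-.115*u
print("stop",stop,"nut home",n)
from scipy.spatial.transform import Rotation as R
print(R.from_quat(get_state()["tool_rot"]).as_matrix().round(3))
nut=np.array([.5365,-.116])
print("yaw needed",13.16,"dist home r",np.hypot(*n),np.hypot(*nut))
```

```text
board [0.54823267 0.19750693] (243.01736450195312, 132.66253662109375) -3.9131622314453125
stop [0.61806947 0.19272981] nut home [0.50333758 0.20057793]
[[ 0.937 -0.349 -0.   ]
 [-0.349 -0.937 -0.002]
 [ 0.     0.002 -1.   ]]
yaw needed 13.16 dist home r 0.541830437361688 0.5488973036916833
```

Call:
{"op": "play_rows", "data": {
  "deltas": [
    [0,0,0,0,0,-0.14,85],
    [0,0,0,0,0,-0.14,85],
    [0,0,0,0,0,-0.14,85],
    [0,0,0,0,0,-0.14,85],
    [0.0205,0.092,0,0,0,0,85],
    [0.0205,0.092,0,0,0,0,85],
    [0.0205,0.092,0,0,0,0,85],
    [0.0205,0.092,0,0,0,0,85]
  ]
}}

```text
time_s: 0.9
position: [0.2917, 0.3906, 0.2558]
tool_rot: [0.993, 0.115, -0.0, 0.0]
force: [0.8, -0.9, -0.1]
opening: 0.0848
finger_force: 0.0
```

Call:
{"op": "play_rows", "data": {
  "deltas": [
    [0.0205,0.092,0,0,0,0,85],
    [0.0205,0.092,0,0,0,0,85],
    [0.0205,0.092,0,0,0,0,85],
    [0.0205,0.092,0,0,0,0,85],
    [0.0205,0.092,0,0,0,0,85],
    [0.0205,0.092,0,0,0,0,85],
    [0.0205,0.092,0,0,0,0,85],
    [0.0205,0.092,0,0,0,0,85]
  ]
}}

```text
time_s: 1.7
position: [0.4552, 0.0508, 0.2562]
tool_rot: [0.993, 0.115, 0.0, -0.0]
force: [0.2, 1.6, 0.4]
opening: 0.0853
finger_force: 0.0
```

Call:
{"op": "play_rows", "data": {
  "deltas": [
    [0.0205,0.092,0,0,0,0,85],
    [0.0205,0.092,0,0,0,0,85],
    [0.0205,0.092,0,0,0,0,85],
    [0,0,0,0,0,0,85]
  ]
}}

```text
time_s: 2.1
position: [0.5169, -0.0791, 0.2546]
tool_rot: [0.994, 0.111, -0.002, 0.0]
force: [-0.3, 0.7, -0.3]
opening: 0.0846
finger_force: 0.0
```

Run:
```python
from h import *
im,d,P=snap("wrist"); save(im,"pics/w1.png"); np.savez("w1.npz",im=im,d=d,K=P["intrinsics"],k1=P["k1"],pose=P["pose"])
print(np.array(P["pose"]).round(3).tolist(),get_state()["position"])
hsv=cv2.cvtColor(im,cv2.COLOR_RGB2HSV)
white=(hsv[...,1]<70)&(hsv[...,2]>120)
n,l,st,c=cv2.connectedComponentsWithStats(white.astype(np.uint8))
print([(s.tolist()) for s in st[1:] if s[4]>500])
```

```text
[[0.221, -0.937, -0.27, 0.585], [-0.975, -0.212, -0.061, -0.063], [-0.0, 0.277, -0.961, 0.372], [0.0, 0.0, 0.0, 1.0]] [ 0.51640528 -0.07711795  0.25485152]
[[413, 0, 55, 102, 1696], [16, 10, 91, 186, 8216], [255, 69, 57, 112, 5943], [332, 127, 93, 106, 4657]]
```

View pics/w1.png

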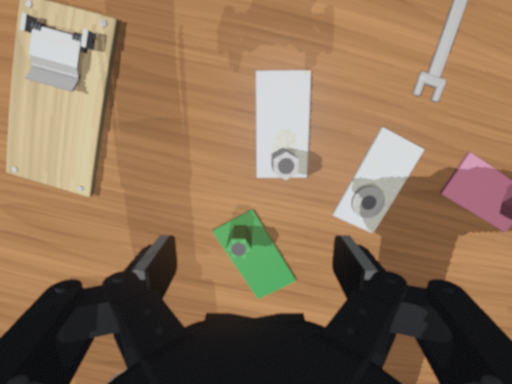

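The wrist view shows the nut tag at (283,124), nut top at (286,162), and the whole board at upper left with the clip at (55,55). I'll use it to refine both poses.

Run:
```python
from h import *
from scipy.spatial.transform import Rotation as R
Z=np.load("w1.npz");im=Z["im"];P=dict(intrinsics=Z["K"],k1=float(Z["k1"]),pose=Z["pose"])
hsv=cv2.cvtColor(im,cv2.COLOR_RGB2HSV)
white=(hsv[...,1]<70)&(hsv[...,2]>100)
c,s,t,_=rect(P,white,.005,(240,60,320,185));u=np.array([np.cos(np.radians(t)),np.sin(np.radians(t))])
nut=c-.045*u
print("tag",c,s,t,"nut",nut,"nuttop px",onplane(P,[(286,162)],.053))
for p in [(60,130),(140,130),(55,55)]: print(hsv[p[1],p[0]])
m=(hsv[...,1]<125)&(hsv[...,2]>120)
m=cv2.morphologyEx(m.astype(np.uint8),cv2.MORPH_CLOSE,np.ones((11,11)))
b,s,t2,_=rect(P,m,.012,(0,0,130,205));print("board",b,s,t2)
v=np.array([np.cos(np.radians(t2)),np.sin(np.radians(t2))]);print("stop",b+.07*v,"home",b-.045*v)
x,=[get_state()];M=R.from_quat(x["tool_rot"]).as_matrix()
print("yaw",np.degrees(np.arctan2(M[1,0],M[0,0])),"tooldelta to nut",(M.T@(np.r_[nut,.04]-x["position"])).round(4), M[:,2])
```

```text
tag [ 0.57965704 -0.10273537] (144.53369140625, 73.26049041748047) 13.259988784790039 nut [ 0.53585678 -0.11305702] nuttop px [[ 0.54092797 -0.11219215  0.053     ]]
[ 20  69 207]
[ 14 130 151]
[ 98   5 217]
board [0.53559631 0.20233411] (270.4024963378906, 189.5918731689453) 8.192461967468262
stop [0.60488196 0.21230902] home [0.49105554 0.19592166]
yaw 12.87985102905991 tooldelta to nut [0.0116 0.0394 0.2148] [-2.94066592e-03 -5.57018745e-04 -9.99995521e-01]
```

Call:
{"op": "play_rows", "data": {
  "deltas": [
    [0.012,0.04,0,0,0,0,65],
    [0.012,0.04,0,0,0,0,65],
    [0,0,0.08,0,0,0,65],
    [0,0,0.08,0,0,0,65],
    [0,0,0.08,0,0,0,65],
    [0,0,0.08,0,0,0,65],
    [0,0,0.05,0,0,0,65],
    [0,0,0.03,0,0,0,65]
  ]
}}

```text
time_s: 2.95
position: [0.5357, -0.1099, 0.0537]
tool_rot: [0.993, 0.115, -0.002, -0.0]
force: [-0.2, 0.3, 0.7]
opening: 0.0652
finger_force: 0.0
```

Run:
```python
from h import *
im,d,P=snap("wrist"); save(im,"pics/w2.png")
s=get_state();print(s["position"],s["force"],s["opening"])
```

```text
[ 0.53513694 -0.10990503  0.0522209 ] [-1.01386546 -0.35741799 -2.70853113] 0.06487734060460092
```

View pics/w2.png

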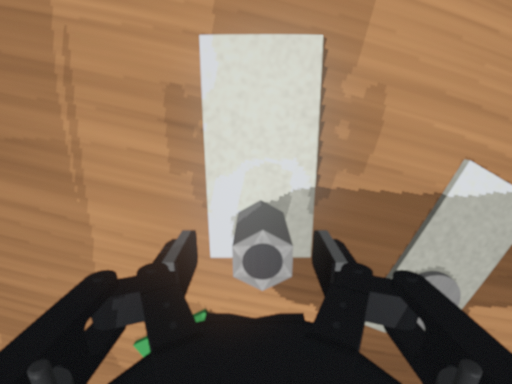

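The view shows the nut at (262,262) between the pads at columns 196–313, about 3 mm off-centre, with clearance to the washer tag. I'll shift, lower and grip.

Call:
{"op": "play_rows", "data": {
  "deltas": [
    [0.003,0.007,0.012,0,0,0,65],
    [0,0,0.012,0,0,0,65],
    [0,0,0,0,0,0,20],
    [0,0,0,0,0,0,20],
    [0,0,0,0,0,0,20],
    [0,0,0,0,0,0,20],
    [0,0,0,0,0,0,20],
    [0,0,0,0,0,0,20]
  ],
  "newtons": 60
}}

```text
time_s: 3.8
position: [0.54, -0.114, 0.0455]
tool_rot: [0.993, 0.115, 0.001, 0.0]
force: [0.0, 1.1, 5.7]
opening: 0.0291
finger_force: 60.1
```

Call:
{"op": "play_rows", "data": {
  "deltas": [
    [0,0,-0.01,0,0,0,20],
    [0,0,-0.03,0,0,0,20],
    [0,0,-0.04,0,0,0,20],
    [0,0,-0.04,0,0,0,20],
    [0,0,-0.04,0,0,0,20],
    [0,0,-0.04,0,0,0,20],
    [0,0,0,0,0,0,20]
  ]
}}

```text
time_s: 4.5
position: [0.5407, -0.1143, 0.1484]
tool_rot: [0.993, 0.115, 0.003, 0.001]
force: [0.3, 0.7, -0.7]
opening: 0.0291
finger_force: 59.4
```

Run:
```python
from h import *
from scipy.spatial.transform import Rotation as R
ps=[]
for i in range(4):
    im,d,P=snap("wrist"); s=get_state(); ps.append(s["position"])
save(im,"pics/w3.png"); np.savez("w3.npz",im=im,d=d,K=P["intrinsics"],k1=P["k1"],pose=P["pose"])
print(np.round(ps,4),s["force"],s["moment"],s["opening"],s["finger_force"])
M=R.from_quat(s["tool_rot"]).as_matrix();print(M.round(4),np.degrees(np.arctan2(M[1,0],M[0,0])))
```

```text
[[ 0.5399 -0.114   0.1461]
 [ 0.5392 -0.1139  0.1444]
 [ 0.5388 -0.1138  0.1434]
 [ 0.5387 -0.1139  0.143 ]] [ 0.71153406 -0.35090337 -1.61905834] [ 0.00610373  0.00292812 -0.00016979] 0.029071988443265386 59.41923981998116
[[ 9.738e-01  2.275e-01 -2.200e-03]
 [ 2.275e-01 -9.738e-01  3.000e-04]
 [-2.000e-03 -8.000e-04 -1.000e+00]] 13.150670945805507
```

View pics/w3.png

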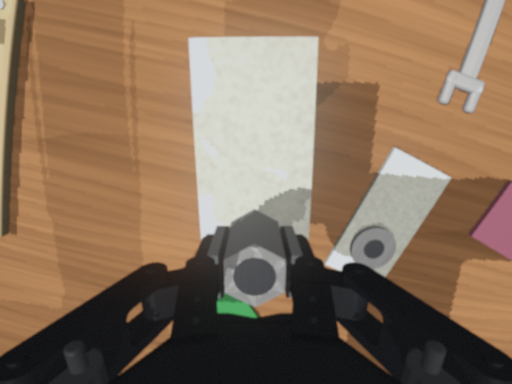

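The tag is held level and straight, with its front edge at row 37 (columns 190–318). Next I'll get the tag pose in the tool frame and the board corners from the earlier wrist picture (w1).

Run:
```python
from h import *
from scipy.spatial.transform import Rotation as R
Z=np.load("w3.npz");im=Z["im"];d=Z["d"];P=dict(intrinsics=Z["K"],k1=float(Z["k1"]),pose=Z["pose"])
pos=np.array([.5387,-.1139,.143])
def pt(u,v):
    o,r=rays(P,[(u,v)]); return o+r[0]*d[v,u]
pp=np.array([pt(u,v) for u in (205,220,250,280,300) for v in (50,80,120,160)])
A=np.c_[pp[:,:2],np.ones(len(pp))];co=np.linalg.lstsq(A,pp[:,2],rcond=None)[0]
zt=np.median(pp[:,2]);print("plate top z",zt,"slopes",co[:2])
hsv=cv2.cvtColor(im,cv2.COLOR_RGB2HSV);print(hsv[100,250],hsv[100,350])
m=((hsv[...,1]<75)&(hsv[...,2]>120)).astype(np.uint8)
m[200:]=0;m[:,:170]=0;m[:,335:]=0
c,s,t,cc=rect(P,m,zt); print("vis rect",c,s,t)
w=onplane(P,cc,zt)[:,:2]; y=np.radians(13.15);u=np.array([np.cos(y),np.sin(y)]);v=np.array([np.sin(y),-np.cos(y)])
q=(w-pos[:2])@np.c_[u,v]; print("front x in tool",np.sort(q[:,0])[-20:].mean(),"y edges",q[:,1].min(),q[:,1].max())
Z=np.load("w1.npz");im=Z["im"];P=dict(intrinsics=Z["K"],k1=float(Z["k1"]),pose=Z["pose"])
hsv=cv2.cvtColor(im,cv2.COLOR_RGB2HSV)
m=((hsv[...,1]<100)&(hsv[...,2]>150)).astype(np.uint8)
m=cv2.morphologyEx(m,cv2.MORPH_CLOSE,np.ones((9,9)))
b,s,t2,c=rect(P,m,.012,(2,0,130,205));print("board",b,s,t2,c.min(0),c.max(0))
v=np.array([np.cos(np.radians(t2)),np.sin(np.radians(t2))]);print("stop",b+.07*v)
```

```text
plate top z 0.10315488702268631 slopes [-3.93813568e-03 -7.05715340e-05]
[ 33  12 215] [ 13 120 123]
vis rect [ 0.60315271 -0.09776982] (91.89956665039062, 71.76097869873047) 13.138242721557617
front x in tool 0.09442262362098348 y edges -0.036921604340825476 0.034832400619196846
board [0.55039862 0.20136691] (244.62042236328125, 130.04080200195312) -3.9839248657226562 [6 0] [115 196]
stop [0.62022947 0.19650355]
```

Call:
{"op": "play_rows", "data": {
  "deltas": [
    [0,0,0,0,0,0.142,20],
    [0,0,0,0,0,0.142,20],
    [-0.015,-0.039,0,0,0,0,20],
    [-0.03,-0.078,0,0,0,0,20],
    [-0.03,-0.078,0,0,0,0,20],
    [-0.03,-0.078,0,0,0,0,20],
    [-0.03,-0.078,0,0,0,0,20],
    [-0.03,-0.078,0,0,0,0,20]
  ]
}}

```text
time_s: 5.5
position: [0.4703, 0.1068, 0.1432]
tool_rot: [0.999, -0.034, -0.001, 0.0]
force: [0.8, -0.1, -2.1]
opening: 0.0292
finger_force: 59.6
```

Call:
{"op": "play_rows", "data": {
  "deltas": [
    [-0.03,-0.078,0,0,0,0,20],
    [-0.03,-0.078,0,0,0,0,20],
    [-0.015,-0.039,0,0,0,0,20],
    [0,0,0.03,0,0,0,20],
    [0,0,0.03,0,0,0,20],
    [0,0,0.03,0,0,0,20],
    [0,0,0.02,0,0,0,20],
    [0,0,0,0,0,0,20]
  ]
}}

```text
time_s: 6.3
position: [0.4401, 0.2039, 0.0868]
tool_rot: [0.999, -0.035, -0.001, 0.001]
force: [-0.3, -0.4, -2.2]
opening: 0.0291
finger_force: 59.8
```

Call:
{"op": "play_rows", "data": {
  "deltas": [
    [0,0,0,0,0,0,20],
    [0,0,0,0,0,0,20],
    [0,0,0,0,0,0,20]
  ]
}}

```text
time_s: 6.6
position: [0.4412, 0.2056, 0.0901]
tool_rot: [0.999, -0.034, 0.001, -0.0]
force: [-0.4, 0.7, -2.3]
opening: 0.0293
finger_force: 59.8
```

Run:
```python
from h import *
from scipy.spatial.transform import Rotation as R
im,d,P=snap("wrist"); s=get_state()
save(im,"pics/w4.png"); np.savez("w4.npz",im=im,d=d,K=P["intrinsics"],k1=P["k1"],pose=P["pose"])
M=R.from_quat(s["tool_rot"]).as_matrix()
print(s["position"],s["force"],np.degrees(np.arctan2(M[1,0],M[0,0])),M[:,2])
```

```text
[0.44105454 0.20557995 0.0899642 ] [-0.52012147  0.2192066  -1.63433074] -3.891465897783523 [ 8.49442413e-04  6.91265907e-04 -9.99999400e-01]
```

View pics/w4.png

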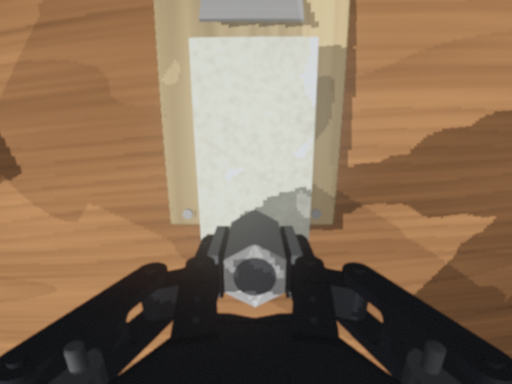

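The tag hovers over the board. Its front edge is at row 38 (cols 190–318), the clip lead-in at row 22 (cols 200–302), and the board edges at about cols 160 and 347. I'll compute the lateral offset from this.

Run:
```python
from h import *
Z=np.load("w4.npz");im=Z["im"];d=Z["d"];P=dict(intrinsics=Z["K"],k1=float(Z["k1"]),pose=Z["pose"])
pos=np.array([.4411,.2056,.0900]);y=np.radians(-3.9);B=np.array([[np.cos(y),np.sin(y)],[np.sin(y),-np.cos(y)]])
f=lambda uv,z:((onplane(P,uv,z)[:,:2]-pos[:2])@B).round(4)
lab=cv2.cvtColor(im,cv2.COLOR_RGB2LAB).astype(int)
hsv=cv2.cvtColor(im,cv2.COLOR_RGB2HSV).astype(int)
def edge(g,a,b): # strongest gradient col in [a,b]
    return a+int(np.argmax(np.abs(np.diff(g[a:b]))))+.5
for r in (60,90,120,150,180):
    S=cv2.GaussianBlur(im[r-3:r+4,:,2].astype(np.float32).mean(0)[None],(5,1),0)[0]
    e=[edge(S,145,182),edge(S,182,210),edge(S,306,326),edge(S,326,362)]
    bl,br=f([(e[0],r),(e[3],r)],.012);tl,tr=f([(e[1],r),(e[2],r)],.050)
    print(r,e,"board",bl,br,(bl+br)[1]/2,"tag",tl,tr,(tl+tr)[1]/2)
S=im[10:18,:,0].astype(float).mean(0);e=edge(S,185,215),edge(S,290,318);c=f([(e[0],14),(e[1],14)],.024);print("clip",e,c,c[:,1].mean())
print("clip end row",[f([(250,14+np.argmax(np.abs(np.diff(im[14:32,u,0].astype(int)))))],.024) for u in (230,250,270)])
print("tag front",f([(220,37.5),(254,37.5),(290,37.5)],.050))
```

```text
60 [156.5, 189.5, 317.5, 345.5] board [ 0.1079 -0.0676] [0.1077 0.0615] -0.003049999999999997 tag [ 0.1001 -0.0362] [0.1001 0.034 ] -0.0011000000000000003
90 [158.5, 190.5, 316.5, 343.5] board [ 0.0883 -0.0677] [0.0881 0.0615] -0.0030999999999999986 tag [ 0.0844 -0.0365] [0.0843 0.0342] -0.0011499999999999982
120 [161.5, 192.5, 314.5, 341.5] board [ 0.0678 -0.0673] [0.0677 0.0617] -0.0028000000000000004 tag [ 0.0679 -0.0362] [0.0679 0.034 ] -0.0011000000000000003
150 [163.5, 194.5, 313.5, 338.5] board [ 0.0463 -0.0676] [0.0462 0.0612] -0.003199999999999998 tag [ 0.0507 -0.0361] [0.0507 0.0343] -0.0009000000000000015
180 [166.5, 196.5, 311.5, 336.5] board [ 0.0236 -0.0674] [0.0236 0.0615] -0.0029500000000000012 tag [ 0.0325 -0.0359] [0.0325 0.0341] -0.0009000000000000015
clip (198.5, 314.5) [[ 0.1319 -0.0352]
 [ 0.1319  0.0365]] 0.0006499999999999978
clip end row [array([[ 0.1248, -0.0034]]), array([[ 0.1259, -0.0034]]), array([[ 0.1253, -0.0034]])]
tag front [[ 0.1113 -0.0191]
 [ 0.1112 -0.0008]
 [ 0.1113  0.0186]]
```

Call:
{"op": "play_rows", "data": {
  "deltas": [
    [0,-0.004,0.015,0,0,0,20],
    [0,0,0.02,0,0,0,20],
    [0,0,0.015,0,0,0,20],
    [0,0,0.008,0,0,0,20],
    [0,0,0,0,0,0,20],
    [0,0,0,0,0,0,20],
    [0,0,0,0,0,0,20]
  ]
}}

```text
time_s: 7.35
position: [0.4411, 0.2076, 0.0607]
tool_rot: [0.999, -0.034, 0.0, -0.0]
force: [0.9, 2.0, -1.2]
opening: 0.0289
finger_force: 59.8
```

Call:
{"op": "play_rows", "data": {
  "deltas": [
    [0,0,0.003,0,0,0,20],
    [0,0,0.003,0,0,0,20],
    [0,0,0,0,0,0,20]
  ]
}}

```text
time_s: 7.65
position: [0.4411, 0.2075, 0.0574]
tool_rot: [0.999, -0.034, 0.0, -0.0]
force: [0.0, -0.4, -1.2]
opening: 0.0292
finger_force: 59.7
```

Call:
{"op": "play_rows", "data": {
  "deltas": [
    [0,0,0.002,0,0,0,20],
    [0,0,0,0,0,0,20],
    [0,0,0,0,0,0,20]
  ]
}}

```text
time_s: 7.95
position: [0.4411, 0.2075, 0.0575]
tool_rot: [0.999, -0.034, 0.0, -0.0]
force: [-4.2, -0.7, 5.9]
opening: 0.0294
finger_force: 60.6
```

Call:
{"op": "play_rows", "data": {
  "deltas": [
    [0,0,0.002,0,0,0,20],
    [0,0,0,0,0,0,20],
    [0,0,0,0,0,0,20]
  ]
}}

```text
time_s: 8.25
position: [0.4411, 0.2075, 0.0574]
tool_rot: [0.999, -0.034, 0.0, -0.0]
force: [-8.9, -3.1, 12.4]
opening: 0.0295
finger_force: 61.4
```

Call:
{"op": "play_rows", "data": {
  "deltas": [
    [0,0,-0.003,0,0,0,20],
    [0.01,0,0,0,0,0,20],
    [0.02,0,0,0,0,0,20],
    [0.02,0,0,0,0,0,20],
    [0,0,0,0,0,0,20],
    [0,0,0,0,0,0,20]
  ]
}}

```text
time_s: 8.85
position: [0.4673, 0.2059, 0.0575]
tool_rot: [0.999, -0.034, 0.001, -0.0]
force: [4.8, 0.1, 4.6]
opening: 0.0292
finger_force: 60.4
```

Call:
{"op": "play_rows", "data": {
  "deltas": [
    [0.01,0,0,0,0,0,20],
    [0.01,0,0,0,0,0,20],
    [0.01,0,0,0,0,0,20],
    [0,0,0,0,0,0,20],
    [0,0,0,0,0,0,20]
  ]
}}

```text
time_s: 9.35
position: [0.479, 0.205, 0.0574]
tool_rot: [0.999, -0.034, -0.002, 0.0]
force: [-14.4, 1.0, 13.7]
opening: 0.0293
finger_force: 61.5
```

Call:
{"op": "play_rows", "data": {
  "deltas": [
    [0,0,-0.002,0,0,0,20],
    [0.01,0,0,0,0,0,20],
    [0.01,0,0,0,0,0,20],
    [0,0,0,0,0,0,20],
    [0,0,0,0,0,0,20]
  ]
}}

```text
time_s: 9.85
position: [0.4894, 0.2039, 0.0574]
tool_rot: [0.999, -0.034, -0.001, 0.0]
force: [-8.2, -0.3, 5.5]
opening: 0.029
finger_force: 60.6
```

Run:
```python
from h import *
im,d,P=snap("wrist"); s=get_state();print(s["position"],s["force"])
a,_,_=snap("scene"); save(np.hstack([im[:260],np.zeros((260,4,3),np.uint8),cv2.resize(a[190:290,330:430],(260,260),interpolation=2)]),"pics/w5.png")
```

```text
[0.48944444 0.20389782 0.05743037] [-6.82044914 -0.71894394  6.20199477]
```

View pics/w5.png

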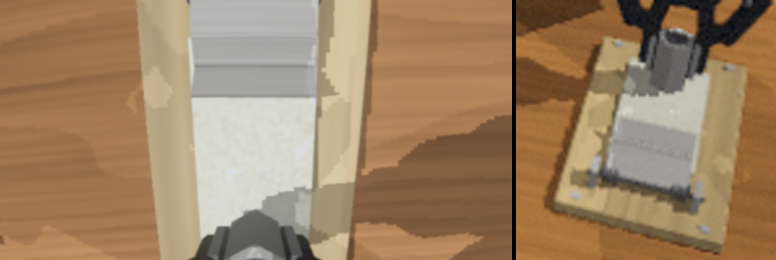

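The tag is under the clip and centred (clip cols 191–318 over tag cols 193–317). I'll continue to the stop.

Call:
{"op": "play_rows", "data": {
  "deltas": [
    [0.01,0,0,0,0,0,20],
    [0.01,0,0,0,0,0,20],
    [0,0,0,0,0,0,20],
    [0,0,0,0,0,0,20]
  ]
}}

```text
time_s: 10.35
position: [0.4994, 0.2031, 0.0574]
tool_rot: [0.999, -0.034, -0.001, 0.001]
force: [-6.6, 0.6, 5.3]
opening: 0.0293
finger_force: 60.7
```

Call:
{"op": "play_rows", "data": {
  "deltas": [
    [0.006,0,0,0,0,0,20],
    [0,0,0,0,0,0,20],
    [0,0,0,0,0,0,20]
  ]
}}

```text
time_s: 10.65
position: [0.5021, 0.2029, 0.0574]
tool_rot: [0.999, -0.034, -0.002, 0.001]
force: [-9.9, -0.9, 7.5]
opening: 0.0295
finger_force: 60.9
```

Call:
{"op": "play_rows", "data": {
  "deltas": [
    [0.004,0,0,0,0,0,20],
    [0,0,0,0,0,0,20],
    [0,0,0,0,0,0,20]
  ]
}}

```text
time_s: 10.95
position: [0.5039, 0.2028, 0.0574]
tool_rot: [0.999, -0.034, -0.002, 0.001]
force: [-10.0, -1.6, 7.5]
opening: 0.0293
finger_force: 60.9
```

Call:
{"op": "play_rows", "data": {
  "deltas": [
    [0.004,0,0,0,0,0,20],
    [0,0,0,0,0,0,20],
    [0,0,0,0,0,0,20]
  ]
}}

```text
time_s: 11.25
position: [0.5059, 0.2026, 0.0574]
tool_rot: [0.999, -0.034, -0.002, 0.001]
force: [-11.4, -1.2, 8.7]
opening: 0.0293
finger_force: 60.9
```

Call:
{"op": "play_rows", "data": {
  "deltas": [
    [0.003,0,0,0,0,0,20],
    [0,0,0,0,0,0,20],
    [0,0,0,0,0,0,20]
  ]
}}

```text
time_s: 11.55
position: [0.5062, 0.2026, 0.0574]
tool_rot: [0.999, -0.034, -0.003, 0.001]
force: [-18.9, -0.5, 12.0]
opening: 0.0289
finger_force: 61.3
```

Call:
{"op": "play_rows", "data": {
  "deltas": [
    [0.003,0,0,0,0,0,20],
    [0,0,0,0,0,0,20],
    [0,0,0,0,0,0,20]
  ]
}}

```text
time_s: 11.85
position: [0.5063, 0.2026, 0.0574]
tool_rot: [0.999, -0.034, -0.005, 0.001]
force: [-26.9, -0.1, 16.4]
opening: 0.0289
finger_force: 61.9
```

The tag is firmly at the stop. I'll relax the push, release and lift straight up.

Call:
{"op": "play_rows", "data": {
  "deltas": [
    [-0.003,0,-0.003,0,0,0,20],
    [0,0,0,0,0,0,20],
    [0,0,0,0,0,0,50],
    [0,0,0,0,0,0,60],
    [0,0,0,0,0,0,60],
    [0,0,0,0,0,0,60],
    [0,0,0,0,0,0,60]
  ]
}}

```text
time_s: 12.55
position: [0.5093, 0.2027, 0.0592]
tool_rot: [0.999, -0.034, -0.0, 0.0]
force: [0.2, -0.2, -0.1]
opening: 0.0598
finger_force: 0.0
```

Call:
{"op": "play_rows", "data": {
  "deltas": [
    [0,0,-0.02,0,0,0,60],
    [0,0,-0.05,0,0,0,60],
    [0,0,-0.08,0,0,0,60],
    [0,0,-0.08,0,0,0,60],
    [-0.06,0,-0.05,0,0,0,60],
    [-0.06,0,0,0,0,0,60],
    [0,0,0,0,0,0,60],
    [0,0,0,0,0,0,60]
  ]
}}

```text
time_s: 13.35
position: [0.4492, 0.207, 0.2004]
tool_rot: [0.999, -0.033, 0.001, -0.001]
force: [0.5, -0.1, 0.4]
opening: 0.0601
finger_force: 0.0
```

Run:
```python
from h import *
im,d,P=snap("wrist"); s=get_state();print(s["position"],s["force"],s["opening"])
np.savez("w6.npz",im=im,d=d,K=P["intrinsics"],k1=P["k1"],pose=P["pose"])
t,_,Q=snap("top"); hsv=cv2.cvtColor(t,cv2.COLOR_RGB2HSV)
print("washtag",rect(Q,(hsv[...,1]<70)&(hsv[...,2]>120),.005,(295,145,350,225))[:3])
save(np.hstack([im,np.zeros((384,4,3),np.uint8),cv2.resize(t[115:245,80:175],(281,384),interpolation=2)]),"pics/w6.png")
```

```text
[0.44953155 0.20689979 0.19980716] [-0.44788705 -0.38316398 -0.04556487] 0.06013616867862332
washtag (array([ 0.56691382, -0.26543344]), (78.213623046875, 72.5121841430664), -12.19384765625)
```

View pics/w6.png

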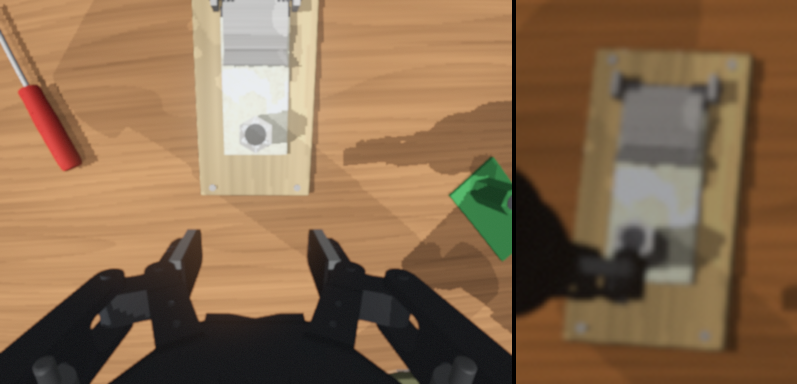

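The picture shows the tag flat under the clip, with its rear edge at row 155 and the board's near end at row 194. One numeric check before handing in.

Run:
```python
from h import *
Z=np.load("w6.npz");im=Z["im"];P=dict(intrinsics=Z["K"],k1=float(Z["k1"]),pose=Z["pose"])
y=np.radians(-3.9);B=np.array([[np.cos(y),np.sin(y)],[np.sin(y),-np.cos(y)]])
f=lambda uv,z:(onplane(P,uv,z)[:,:2]@B).round(4)
g=im[...,2].astype(np.float32);g=cv2.GaussianBlur(g,(3,3),0)
e=lambda a,s,t:s+int(np.argmax(np.abs(np.diff(a[s:t]))))+.5
for r in (80,95,110,145):
    c=[e(g[r],185,212),e(g[r],212,235),e(g[r],278,300),e(g[r],302,332)]
    b=f([(c[0],r),(c[3],r)],.012)[:,1];t=f([(c[1],r),(c[2],r)],.017)[:,1];print(r,b,t,"off",t.mean()-b.mean())
for u in (240,255,270):
    a=e(g[:,u],148,165);b=e(g[:,u],180,205);print(a,b,f([(u,a)],.017)[0,0]-f([(u,b)],.012)[0,0])
```

```text
80 [-0.3028 -0.1734] [-0.273  -0.2021] off 0.0005499999999999949
95 [-0.3025 -0.1737] [-0.2734 -0.2027] off 4.999999999999449e-05
110 [-0.3033 -0.174 ] [-0.2728 -0.2022] off 0.0011500000000000121
145 [-0.303 -0.173] [-0.2727 -0.2022] off 0.0005499999999999949
154.5 194.5 0.04850000000000004
154.5 194.5 0.04850000000000004
154.5 194.5 0.04849999999999999
```

```bash
python3 -c "
from bench import bot
print(bot.finish_job())"
```

```text
the job is handed in; nothing more can be done
None
```

Job handed in at about 13.5 s: the nut tag lies flat under the clip, centred to about 1 mm and straight, pushed until the force rose hard (27 N) at the expected stop; a later picture put its rear edge 1.5 mm short of nominal, within measurement error, and the washer tag was not touched.

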